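# Push an oil cooler through the flap of the workshop parts chute

## Task

Send the finned oil cooler down to the workshop: slide it along the counter to the chute in the divider, and push it in through the flap with the fingertips until it goes down the ramp into the tray, then draw back so that the flap falls shut behind it. Only push it, never lift it, and leave everything else on the counter where it stands.

Things in the scene. Friction and masses are not known exactly. Their poses are not given: they have to be found in the camera images.
- cooler: the oil cooler, a flat finned aluminium block lying on the counter before the divider, a red plug 10 mm high on top at each end. 90 mm along its own x, 130 mm along y, 42 mm high without plugs, about 0.6 kg; its four sides are flat and upright. Origin at the centre of its underside; it starts within 0.3 rad of square to the chute, +x towards the divider
- chute: the low blue-grey divider across the far side of the counter, with the chute through it, fixed. Origin at counter level (z = 0) mid-opening, below the flap's hinge; +x leads through the opening and down the chute, y along the divider. The opening starts at the counter and is 175 mm wide. The divider is 168 mm high and 735 mm wide; its wooden cap rail is 44 mm deep in x
- lintel (a point): middle of the opening's upper edge, 130 mm straight above the chute's origin, same axes. The lintel above and the jambs beside the opening are 30 mm thick (15 mm to either side of this point in x); each jamb is 45 mm wide
- lip (a point): end of the level, smooth sill, 30 mm past the hinge line at counter height. Here a smooth 35 degree ramp with low sides drops away to a level tray 98 mm below the counter, 150 mm long, 175 mm wide, its middle 244 mm past the hinge line. A part whose middle is past the lip tips and slides down into the tray by itself; until then it stays where it is
- flap (a joint): the flap that closes the opening: aluminium sheet 166 mm wide, 120 mm long, with a yellow mark, hung from a hinge 128 mm above the counter, foot 8 mm above it. 0 = hanging shut; grows to 1.5 rad as its foot swings away from the robot (chute +x); it cannot swing towards the robot. 0.2 kg: opens at about 1 N at its foot, falls shut by itself in under a second when nothing holds it up
- torch: a red torch (hand lamp) standing upright on its lens end, 68 mm across at the foot, 38 mm at the barrel, 185 mm tall; origin at the centre of its underside; not to be disturbed
- tin: a closed tin with a yellow label, 96 mm across, 130 mm tall; origin at the centre of its underside; not to be disturbed
- mug: a blue mug, 80 mm across plus its handle, 92 mm tall; origin at the centre of its underside; not to be disturbed
- radcap: a steel radiator cap with two ears, 60 mm across (74 mm over the ears), 26 mm tall; origin at the centre of its underside; not to be disturbed
- tape: a roll of black tape lying flat, 96 mm across, 24 mm tall; origin at the centre of its underside; not to be disturbed
- driver: a screwdriver with a green handle lying on the counter, about 200 mm long; origin near its middle, along its own x axis; not to be disturbed
- fitting: a small brass pipe fitting standing upright, 32 mm across, 44 mm tall; origin at the centre of its underside; not to be disturbed
Mind the look-alikes: they are no part of the job. Of the things like the cooler, leave any that is yellow; of the rest the smaller one is meant.

How it is judged:
On the way:
1. the fingers push the cooler into the opening and it swings the flap open (value of joint flap above 0.3 rad and x of cooler in the frame of chute between -0.045 and 0.06 m and z of cooler in the frame of chute above -0.02 m and y of cooler in the frame of chute between -0.05 and 0.05 m and contact force between the fingers and cooler above 0.2 N), for 0.05 s.
At the end, for the whole second after the job is handed in: The cooler lies at rest in the tray at the foot of the ramp (its origin more than 60 mm below the counter, 150 to 320 mm past the hinge line), the flap hangs shut within 0.06 rad, and every other loose thing is within 25 mm of where it stood (x of cooler in the frame of chute between 0.15 and 0.32 m and z of cooler in the frame of chute between -0.12 and -0.06 m and y of cooler in the frame of chute between -0.09 and 0.09 m and value of joint flap below 0.06 rad and linear speed of cooler below 0.02 m/s and not (distance of any of torch, tin, mug, radcap, tape, driver, fitting from where it was at the start of the episode above 0.025 m)); the robot touches nothing.
It fails at once if the cooler is lifted more than 15 mm off the counter (height (world z) of cooler above 0.015 m).
It fails at once if another thing on the counter is moved more than 25 mm (distance of any of torch, tin, mug, radcap, tape, driver, fitting from where it was at the start of the episode above 0.025 m).
It also fails if it takes over 48 s, if anything falls off the work surface, if the arm or the gripper's body presses on something with over 40 N, if the wrist force passes 120 N, or if a joint passes its speed limit or range.

## Robot

A 6-joint arm with a two-finger parallel gripper is mounted at the origin on the work surface. World frame = base frame: x ahead of the robot, y to its left, z up, the work surface at z = 0. Lengths are in m, angles in rad, forces in N, time in s.
With the tool pointing down it reaches from about 0.35 to 0.975 m from the base axis. Payload 17.4 kg.
Tool frame: the origin (TCP) lies between the finger pads; the fingertips stand tip_reach ahead of it and the grasp point (between the pads) lies 11 mm behind it (tip_reach is the distance from the TCP to the fingertips, in m); x points along the fingers, y is the direction in which the jaws open and shut, and the axes are right-handed (so a half turn about x gives the same grasp; the last joint's range is limited). The gripper opens to 85 mm and grips with 20 to 120 N. Pads are 22 mm wide; open, the fingers measure 114 mm over their backs; the gripper's body (76 mm by 85 mm) begins 54 mm behind the grasp point. The pads swing forward as they close: fully open they stand 13 mm farther back than shut.
Start: joints at [-1.151, 0.116, 1.442, -0, 1.584, -0.038], TCP at [0.298, -0.606, 0.239] pointing down, gripper open.
Joint ranges: [-2.83, 2.83], [-0.83, 2.19], [0.07, 2.5], [-1.14, 4.28], [0.01, 3], [-2.97, 2.97]. Speed limits (rad/s): [1.89, 1.89, 2.22, 3.14, 3.14, 3.14].

## Interface

Orientations are given as a unit quaternion [x, y, z, w].
In Python, from plant import * gives the robot as it stands.
- The arm moves only by the tool drive_tool, never from a script. Its argument "moves" is one flat list of numbers, 6 for each row, row after row: the shift along the tool's x, y, z in cm, then the turn, a rotation vector about the tool's x, y, z in rad. A call has 1 to 20 rows; each row is the pose to reach, as a shift and turn from the pose commanded when the call began, along the tool's axes at that moment; what a row does not reach only later rows make up. A row lasts 1/12 s, in which the tool goes at most 41.7 mm and 7.16 degrees, less where a joint would pass 70% of its speed; a pose out of reach is approached as far as the arm can. A call with a gripper value outside its range is refused whole. "fingers" is the finger opening in cm, from 0 to 8.54, set as the call begins (left out, the last holds). The fingers move at their own pace and stop on an object; "squeeze" is the grip in N (left out, the last holds). Time passes only in rows, so rows that repeat a pose let the fingers close. It gives the time, the measured TCP pose, the force and the opening at its end, in the units of the state.
- get_state(): the state, without advancing time (a new reading comes with each control period).
- read_camera(name): name is "scene" or "top"; returns a dict with "image" (420x560x3 uint8, red, green, blue), "mtx" (3x3 intrinsics, pixels), "R" (3x3) and "t" (3): a world point X has camera coordinates R X + t. Camera axes: x right, y down, z forward; pixel columns grow to the right and rows downward; lengths in m; the calibration is good to about 2 mm. A picture is of the moment at which its call begins. There is no depth.
- hand_in(): hands the job in, once; it reports no verdict.
Trained networks look in the newest picture that a camera, given by its name, has taken for a name from the list of things; names that differ only in an ending like _2 or _b are one class to them, and where a whole thing is asked for, a point or a joint stands for the part that bears it (a point fixed in the world has none). Each returns a list of dicts, best first, with "conf" (0 to 1); they miss things now and then, are a little off and sometimes report something else, mostly with a low value. They report only what shows in the picture. A call takes as long as a camera call. They do not tell look-alikes from the thing itself.
- spot_in(target, camera): "extent" ([left, top, right, bottom] in pixels, round what is visible of it).
- trace(target, camera): "mask" (420x560 bool, what is visible of it) and "extent" ([left, top, right, bottom] in pixels, round what is visible of it).
The state is a dict: "time": time; "joint_positions": joint angles; "qd": joint speeds; "joint_efforts": joint torques, N m; "eef_pos": TCP position; "tcp_rot": TCP orientation; "force": force on the tool from outside, world axes, zero at the start; "torque": the same for the moment, N m; "gripper_width": opening from 0.0 (shut) to 1.0 (fully open).
Only numpy, scipy, OpenCV 4.12 (cv2) and the standard library are available. Lean on these libraries where they do the work, as an engineer would, in place of code of your own. Each camera call takes 0.05 s, during which the arm holds its last target.

## Working session

There is one attempt and no reset: what is moved stays moved. The work goes in short steps, Python scripts to look and compute and a tool call to move; the robot and the scene stay as the last step left them, time stands still between calls to the robot, and variables do not carry over. Pictures are saved under pics/ and viewed, and the job is handed in when it is done.

Besides the shell and the picture viewer there is one more tool, called after ">>>" as name(argument=value, ...), one argument or row to a line, values as JSON. drive_tool: Moves the arm, as the interface text tells. Its arguments: {"type":"object","properties":{"moves":{"type":"array"},"fingers":{"type":"number"},"squeeze":{"type":"number"}},"required":["moves"]}

```bash
mkdir -p pics; ls
python3 - <<'E'
from plant import *
import cv2
for n in ("scene","top"):
    c=read_camera(n); cv2.imwrite(f"pics/{n}0.png",c["image"][:,:,::-1]); print(n,c["mtx"].tolist(),c["R"].tolist(),c["t"].tolist())
    for t in ("cooler","chute","flap","torch","tin","mug","radcap","tape","driver","fitting"):
        print(t,[([int(v) for v in d["extent"]],round(d["conf"],2)) for d in spot_in(t,n)])
s=get_state();print(s)
E
```

```text
pics
scene [[526.1613505807654, 0.0, 272.3988000990386], [0.0, 526.1613505807654, 219.14491097599574], [0.0, 0.0, 1.0]] [[0.510766194213977, 0.8596842510414663, -0.0078027789564566845], [0.5237989163147523, -0.31837714480365636, -0.7901080235854857], [-0.6817276509836323, 0.39947338106304997, -0.6129179616444553]] [-0.24398872817719425, -0.17415839234071995, 1.8907400410827624]
cooler [([216, 208, 271, 241], 0.73), ([286, 222, 320, 242], 0.68), ([265, 165, 323, 217], 0.56)]
chute [([222, 173, 452, 414], 0.91)]
flap [([323, 224, 370, 274], 0.63)]
torch [([137, 195, 162, 255], 0.83)]
tin [([335, 140, 367, 188], 0.74)]
mug [([372, 153, 405, 186], 0.55)]
radcap [([226, 252, 240, 267], 0.37)]
tape [([367, 198, 375, 202], 0.57)]
driver [([105, 283, 115, 335], 0.85), ([335, 139, 367, 184], 0.57)]
fitting [([228, 251, 238, 269], 0.5)]
top [[529.9159350405893, 0.0, 276.9701559937929], [0.0, 529.9159350405893, 204.685156458048], [0.0, 0.0, 1.0]] [[-0.012473501632916625, -0.9999140178457634, -0.0040458216169284205], [-0.9736554810465704, 0.013067045693268808, -0.22764941586751652], [0.227682709
[... 568 characters left out ...]
 [([331, 207, 338, 219], 0.47)]
{'time': 1.1, 'joint_positions': array([-1.15079558e+00,  1.15985975e-01,  1.44161748e+00, -4.75766888e-06,
        1.58402819e+00, -3.77731302e-02]), 'qd': array([ 0.00060973, -0.00172133, -0.00031216,  0.00068256, -0.00081815,
       -0.00044851]), 'joint_efforts': array([ 1.55697071e-03, -7.31729865e+01, -6.32651854e+01,  1.61021258e-04,
        6.27414647e-04, -5.72991007e-05]), 'eef_pos': array([ 0.29832076, -0.6054884 ,  0.23930174]), 'tcp_rot': array([-0.68866085, -0.16045122,  0.68866939, -0.16042479]), 'force': array([-0.10608721,  0.68576579,  0.45968797]), 'torque': array([ 0.01863728, -0.04048082, -0.0387648 ]), 'gripper_width': 1.0023549188774523}
```

Run:
```python
import cv2
for n,(x0,y0,x1,y1) in (("scene",(90,110,470,395)),("top",(80,60,480,360))):
    im=cv2.imread(f"pics/{n}0.png")[y0:y1,x0:x1]
    cv2.imwrite(f"pics/{n}0c.png",cv2.resize(im,None,fx=2,fy=2,interpolation=cv2.INTER_CUBIC))
```

```text
(no output)
```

View pics/scene0c.png

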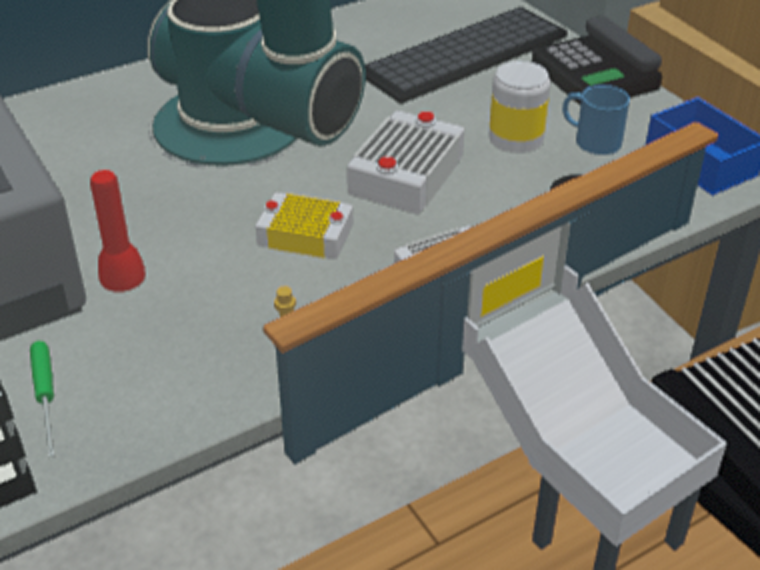

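View pics/top0c.png

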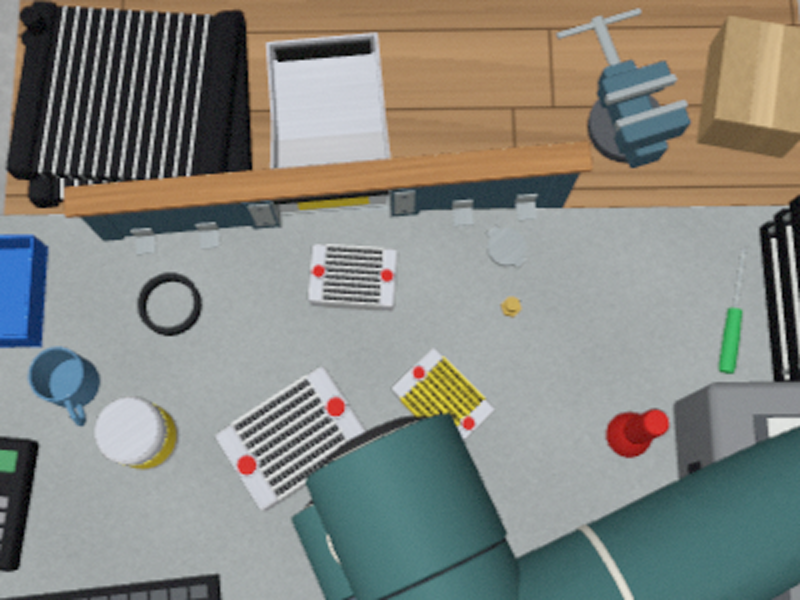

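```bash
cat > h.py <<'E'
import numpy as np
def ray(c,uv,z):
    K,R,t=np.array(c["mtx"]),np.array(c["R"]),np.array(c["t"])
    d=R.T@np.linalg.inv(K)@np.array([uv[0],uv[1],1.]); o=-R.T@t
    return o+d*(z-o[2])/d[2]
def proj(c,X):
    K,R,t=np.array(c["mtx"]),np.array(c["R"]),np.array(c["t"])
    p=np.atleast_2d(X)@R.T+t; p=p@K.T; return p[:,:2]/p[:,2:]
E
python3 - <<'E'
from plant import *
from h import *
import cv2
c=read_camera("top"); 
im=c["image"][:,:,::-1].copy()
cv2.imwrite("pics/crop1.png",cv2.resize(im[150:235,180:380],None,fx=4,fy=4,interpolation=cv2.INTER_CUBIC))
for d in trace("cooler","top"):
    m=d["mask"].astype(np.uint8); r=cv2.minAreaRect(cv2.findNonZero(m)); b=cv2.boxPoints(r)
    print("cooler",d["conf"],r, np.round([ray(c,p,.042)[:2] for p in b],4).tolist(), ray(c,r[0],.042)[:2])
for n in("flap","chute"):
  for d in trace(n,"top"):
    m=d["mask"].astype(np.uint8); r=cv2.minAreaRect(cv2.findNonZero(m)); b=cv2.boxPoints(r)
    print(n,d["conf"],r,b.tolist()); cv2.imwrite(f"pics/m_{n}.png",m*255)
# rail corners (crop*0.5+offset)
np.savez("cal_top.npz",**{k:c[k] for k in("mtx","R","t")})
E
```

```text
cooler 0.97 ((300.5, 259.0), (44.547725677490234, 31.819805145263672), 45.0) [[0.3716, 0.046], [0.4383, -0.022], [0.3429, -0.1129], [0.278, -0.045]] [ 0.35720649 -0.03362028]
cooler 0.96 ((225.89784240722656, 278.9653625488281), (47.33565139770508, 66.03407287597656), 57.38076400756836) [[0.3091, 0.3055], [0.4126, 0.1425], [0.2936, 0.0675], [0.1937, 0.2287]] [0.30136815 0.18631151]
cooler 0.93 ((255.55255126953125, 198.1595458984375), (42.79150390625, 31.438655853271484), 3.5763344764709473) [[0.5005, 0.1661], [0.5986, 0.1607], [0.5884, 0.0302], [0.4905, 0.0374]] [0.54414297 0.09858648]
flap 0.52 ((246.02149963378906, 161.95135498046875), (6.278600215911865, 52.17897033691406), 87.27368927001953) [[219.81222534179688, 160.0565643310547], [271.93212890625, 157.5746612548828], [272.23077392578125, 163.8461456298828], [220.11087036132812, 166.3280487060547]]
chute 0.79 ((241.3089599609375, 128.3175048828125), (100.7518539428711, 264.42584228515625), 85.32583618164062) [[105.4306640625, 88.88302612304688], [368.97705078125, 67.335205078125], [377.187255859375, 167.75198364257812], [113.640869140625, 189.2998046875]]
```

View pics/crop1.png

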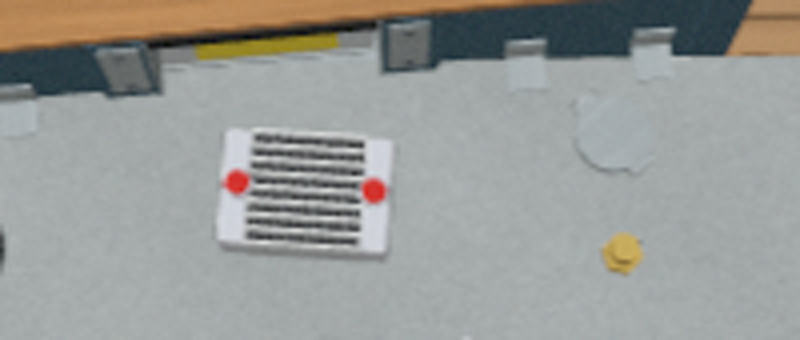

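Run:
```python
from h import *
import cv2
c=dict(np.load("cal_top.npz"))
f=lambda p:(p[0]/4+180-.375,p[1]/4+150-.375)
co=[ray(c,f(p),.042)[:2] for p in((226,129),(393,141),(387,249),(218,241))]
print(np.round(co,4)); 
co=np.array(co); print("ctr",co.mean(0), "sides",[np.linalg.norm(co[i]-co[(i+1)%4]) for i in range(4)])
e=co[0]-co[1]; print("yaw y-axis",np.arctan2(-e[0],e[1])); e=co[3]-co[2];print(np.arctan2(-e[0],e[1]))
pl=[ray(c,f(p),.052)[:2] for p in((237,182),(374,191))]; print("plugs",pl)
L=ray(c,f((160,93)),0)[:2];R=ray(c,f((382,70)),0)[:2]
L2=ray(c,f((108,96)),0)[:2];R2=ray(c,f((437,67)),0)[:2]
print("jamb",L,R,L2,R2,np.linalg.norm(L-R),(L+R)/2, np.arctan2(-(L-R)[0],(L-R)[1]))
# rail
im=cv2.imread("pics/top0.png"); 
hsv=cv2.cvtColor(im,cv2.COLOR_BGR2HSV)
g=lambda p:(p[0]/2+80-.25,p[1]/2+60-.25)
rc=np.array([ray(c,g(p),.168)[:2] for p in((64,188),(589,143),(592,171),(68,216))])
print(rc, rc.mean(0),[np.linalg.norm(rc[i]-rc[(i+1)%4]) for i in range(4)])
for a,b in((0,1),(3,2)):
    e=rc[a]-rc[b];print(np.arctan2(-e[0],e[1]))
```

```text
[[0.5962 0.1578]
 [0.585  0.0303]
 [0.5007 0.0359]
 [0.5086 0.1634]]
ctr [0.54762011 0.09686625] sides [np.float64(0.12801839187567557), np.float64(0.08449364208572914), np.float64(0.12775472188931736), np.float64(0.08783420546730061)]
yaw y-axis -0.08788408045426468
-0.061780895278758845
plugs [array([0.55178723, 0.14850335]), array([0.54339208, 0.04514296])]
jamb [0.63817242 0.21339601] [0.65470132 0.03819612] [0.6362701  0.25436064] [ 0.65657989 -0.00528588] 0.17597785157580742 [0.64643687 0.12579606] 0.09406465547496941
[[ 0.64882775  0.50258867]
 [ 0.7063426  -0.24843054]
 [ 0.66389774 -0.25040837]
 [ 0.60706568  0.49447849]] [0.65653344 0.12455706] [np.float64(0.7532183031887709), np.float64(0.042490912129614984), np.float64(0.7470517479832295), np.float64(0.042542279020718936)]
0.07643320642658279
0.07614870906168197
```

Candidates in top view: yellow block (300,259), excluded as yellow; large white block (226,279); small white block (256,198). The small white one is the cooler: it isn't yellow, it's the smaller of the rest, it measures about 88×128 mm, and it lies before the chute. The crop confirms this.

Run:
```python
import plant; print([n for n in dir(plant) if n[0]!='_'])
print(getattr(plant,"tip_reach",None))
from h import *
from scipy.spatial.transform import Rotation as Ro
c=dict(np.load("cal_top.npz"))
s=plant.get_state(); print(s["time"]); print(np.round(Ro.from_quat(s["tcp_rot"]).as_matrix(),3), s["eef_pos"])
for n,p in dict(torchfoot=(393,278),tinbase=(150,275),tin_l=(100+0,275),radcap=(333,182),fit=(335,213),tape=(165,212)).items(): print(n,np.round(ray(c,p,0)[:2],3))
```

```text
['PlanningError', 'get_state', 'hand_in', 'read_camera', 'spot_in', 'tip_reach', 'trace']
0.008
1.3
[[ 0.     0.442 -0.897]
 [-0.    -0.897 -0.442]
 [-1.     0.    -0.   ]] [ 0.29833804 -0.6055029   0.2393521 ]
torchfoot [ 0.302 -0.312]
tinbase [0.32 0.42]
tin_l [0.322 0.571]
radcap [ 0.603 -0.143]
fit [ 0.504 -0.145]
tape [0.514 0.381]
```

>>> drive_tool(
  moves=[-6,0,0,0,0,0,-6,-43.5,-49,-1.19,0,0,-6,-43.5,-49,-1.19,0,0,-6,-43.5,-49,-1.19,0,0,-6,-43.5,-49,-1.19,0,0,-6,-43.5,-49,-1.19,0,0,-6,-43.5,-49,-1.19,0,0,-6,-43.5,-49,-1.19,0,0,-6,-43.5,-49,-1.19,0,0,-6,-43.5,-49,-1.19,0,0,-6,-43.5,-49,-1.19,0,0,-6,-43.5,-49,-1.19,0,0,-6,-43.5,-49,-1.19,0,0,-6,-43.5,-49,-1.19,0,0,-6,-43.5,-49,-1.19,0,0,-6,-43.5,-49,-1.19,0,0,-6,-43.5,-49,-1.19,0,0,-6,-43.5,-49,-1.19,0,0,-6,-43.5,-49,-1.19,0,0,-6,-43.5,-49,-1.19,0,0],
  fingers=4,
)

```text
time: 2.97
eef_pos: [0.5455, 0.001, 0.2993]
tcp_rot: [0.48, 0.519, -0.48, 0.519]
force: [-0.5, -0.2, 0.1]
gripper_width: 0.466
```

>>> drive_tool(
  moves=[4,0,1.2,0,0,0,8,0,1.2,0,0,0,12,0,1.2,0,0,0,16,0,1.2,0,0,0,20,0,1.2,0,0,0,22,0,1.2,0,0,0,22,0,1.2,0,0,0,22,0,1.2,0,0,0],
)

```text
time: 3.63
eef_pos: [0.5461, -0.0118, 0.0794]
tcp_rot: [0.481, 0.519, -0.481, 0.518]
force: [1.1, 0.3, 0.9]
gripper_width: 0.468
```

```bash
cat > look.py <<'E'
import sys,cv2
from plant import *
from h import *
tag=sys.argv[1]; out=[]
for n,(x0,y0,x1,y1) in (("scene",(200,130,400,280)),("top",(180,130,380,280))):
    c=read_camera(n); im=c["image"][:,:,::-1].copy()
    np.savez(f"cal_{n}.npz",**{k:c[k] for k in("mtx","R","t")})
    cv2.imwrite(f"pics/{n}_{tag}_raw.png",im)
    out.append(cv2.resize(im[y0:y1,x0:x1],None,fx=4,fy=4,interpolation=cv2.INTER_CUBIC))
    cv2.imwrite(f"pics/{n}_{tag}.png",out[-1])
s=get_state();print(round(s["time"],2),s["eef_pos"],s["force"])
E
python3 look.py a
```

```text
3.73 [ 0.54745379 -0.01143518  0.08169595] [ 0.70184671 -0.22317986 -0.67344925]
```

View pics/top_a.png

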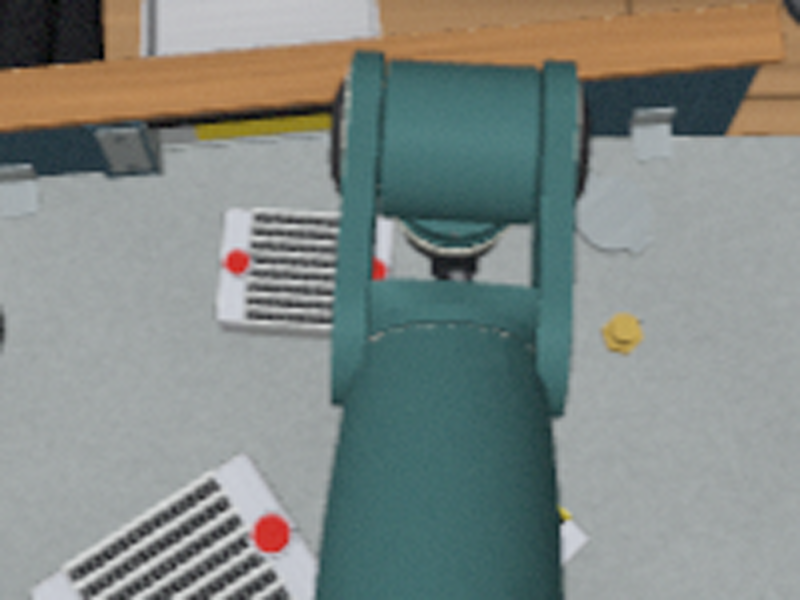

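View pics/scene_a.png

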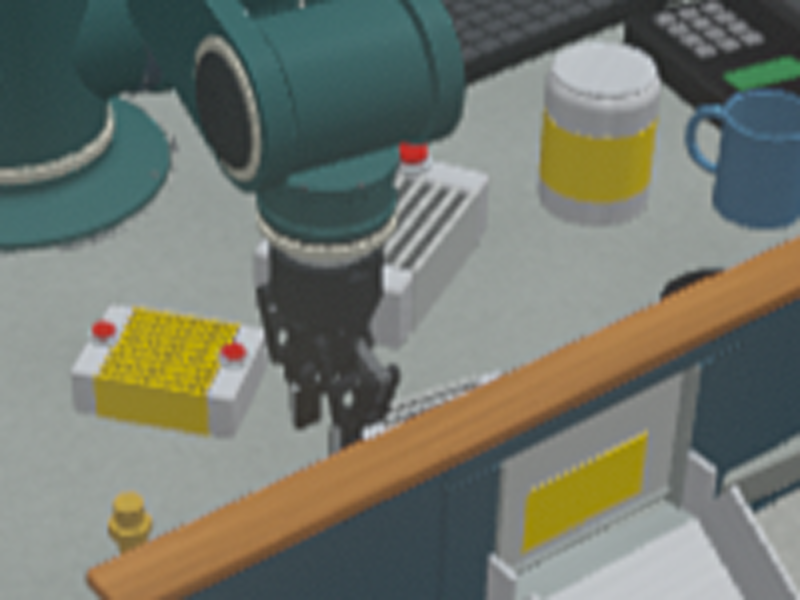

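>>> drive_tool(
  moves=[2,0,0,0,0,0,4,0,0,0,0,0,5.5,0,0,0,0,0,5.5,0,-1,0,0,0,5.5,0,-1.5,0,0,0,5.5,0,-2,0,0,0,5.5,0,-2.3,0,0,0,5.5,0,-2.6,0,0,0,5.5,0,-2.9,0,0,0,5.5,0,-3.2,0,0,0,5.5,0,-3.5,0,0,0,5.5,0,-3.8,0,0,0,5.5,0,-4.1,0,0,0,5.5,0,-4.4,0,0,0,5.5,0,-4.7,0,0,0,5.5,0,-5,0,0,0,5.5,0,-5,0,0,0],
)

```text
time: 5.15
eef_pos: [0.5434, 0.0392, 0.0254]
tcp_rot: [0.481, 0.518, -0.48, 0.52]
force: [0.6, -3.2, 1.2]
gripper_width: 0.47
```

```bash
python3 look.py b
```

```text
5.25 [0.54297074 0.03915827 0.02480989] [ 1.24443094 -1.70917398  1.43022895]
```

View pics/top_b.png

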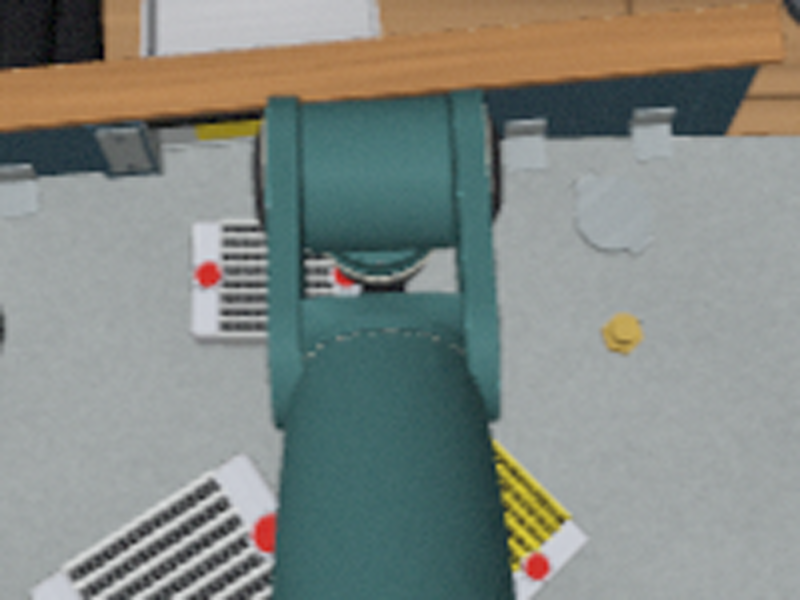

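>>> drive_tool(
  moves=[0,0,1.5,0,0,0,0,0,3,0,0,0,-4,0,6,0,0,0,-8,0,9,0,0,0,-10,0,12,0,0,0,-10,0,14,0,0,0,-10,0,14,0,0,0],
)

```text
time: 5.83
eef_pos: [0.5544, -0.1042, 0.1272]
tcp_rot: [0.481, 0.517, -0.481, 0.52]
force: [0.9, -0.7, -0.7]
gripper_width: 0.467
```

```bash
python3 look.py c
python3 - <<'E'
from plant import *
from h import *
c=dict(np.load("cal_top.npz"))
import cv2
for d in trace("cooler","top"):
    m=d["mask"].astype(np.uint8); r=cv2.minAreaRect(cv2.findNonZero(m)); print(d["conf"],r)
E
```

```text
5.93 [ 0.55329899 -0.10103308  0.12427333] [-0.25839151  0.79738781 -0.22919639]
0.74 ((248.5, 200.0), (30.0, 43.0), 90.0)
0.6 ((225.82574462890625, 279.0574035644531), (47.34737777709961, 66.74913024902344), 57.7243537902832)
```

View pics/top_c.png

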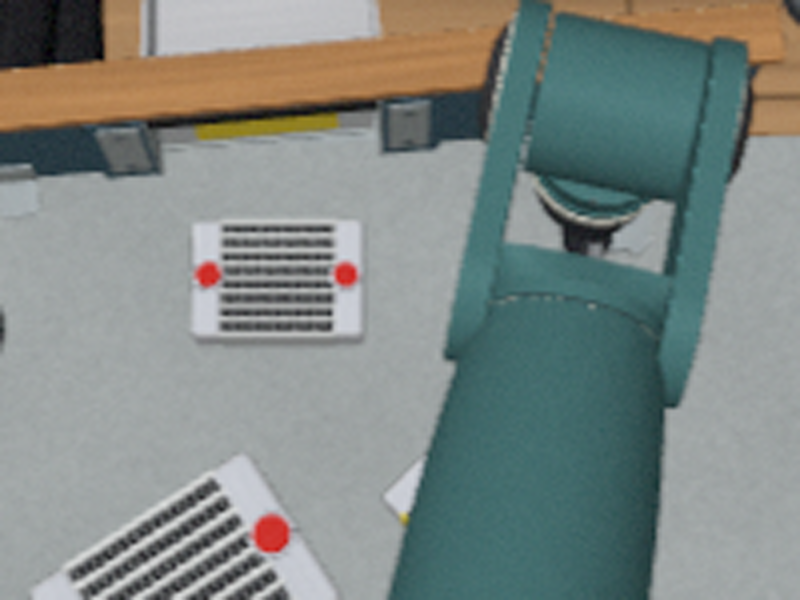

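```bash
cat > chute.py <<'E'
from h import *
O=np.array([.660,.1265]); A=.079
def tochute(p,O=O,A=A):
    d=np.asarray(p)[:2]-O; return np.array([d[0]*np.cos(A)+d[1]*np.sin(A),-d[0]*np.sin(A)+d[1]*np.cos(A)])
def crop(p): return (p[0]/4+180-.375,p[1]/4+130-.375)
E
python3 - <<'E'
from chute import *
c=dict(np.load("cal_top.npz"))
co=np.array([ray(c,crop(p),.042)[:2] for p in((192,221),(361,221),(361,335),(192,335))])
print(co,co.mean(0),tochute(co.mean(0)))
for a,b in((0,1),(3,2)):
    e=co[a]-co[b]; print(np.arctan2(-e[0],e[1]))
pl=np.array([ray(c,crop(p),.052)[:2] for p in((208,274),(345,274))]);print(pl.mean(0),tochute(pl.mean(0)))
# jambs at z=0
L=ray(c,crop((160,173)),0)[:2];R=ray(c,crop((382,151)),0)[:2];print(tochute(L),tochute(R))
E
```

```text
[[0.58707666 0.18374232]
 [0.58532437 0.05472275]
 [0.49631858 0.05556171]
 [0.49801953 0.18296488]] [0.54168478 0.11924792] [-0.11851852  0.00210772]
-0.013580719832427497
-0.013350094883381586
[0.54205272 0.11868501] [-0.11819616  0.00151753]
[-0.01490186  0.08834757] [-0.01307233 -0.08753562]
```

>>> drive_tool(
  moves=[-1,-7.2,-22.1,1.57,0,0,-1,-7.2,-22.1,1.57,0,0,-1,-7.2,-22.1,1.57,0,0,-1,-7.2,-22.1,1.57,0,0,-1,-7.2,-22.1,1.57,0,0,-1,-7.2,-22.1,1.57,0,0,-1,-7.2,-22.1,1.57,0,0,-1,-7.2,-22.1,1.57,0,0,-1,-7.2,-22.1,1.57,0,0,-1,-7.2,-22.1,1.57,0,0,-1,-7.2,-22.1,1.57,0,0,-1,-7.2,-22.1,1.57,0,0,-1,-7.2,-22.1,1.57,0,0,-1,-7.2,-22.1,1.57,0,0,-1,-7.2,-22.1,1.57,0,0],
  fingers=7,
)

```text
time: 7.23
eef_pos: [0.4641, 0.1151, 0.1336]
tcp_rot: [-0.706, -0.029, 0.707, -0.029]
force: [0.8, -0.3, 0.5]
gripper_width: 0.823
```

```bash
python3 look.py d
python3 - <<'E'
from plant import *
from chute import *
from scipy.spatial.transform import Rotation as Ro
s=get_state(); print(tochute(s["eef_pos"]),Ro.from_quat(s["tcp_rot"]).as_matrix().round(3), s["joint_positions"].round(2))
E
```

```text
7.33 [0.46430935 0.1148111  0.13392174] [ 0.4362977  -0.35666535  0.11635238]
[-0.19600278  0.00379104] [[-0.001  0.083 -0.997]
 [ 0.    -0.997 -0.083]
 [-1.    -0.     0.001]] [ 0.19 -0.28  1.98  0.    1.44  1.68]
```

View pics/scene_d.png

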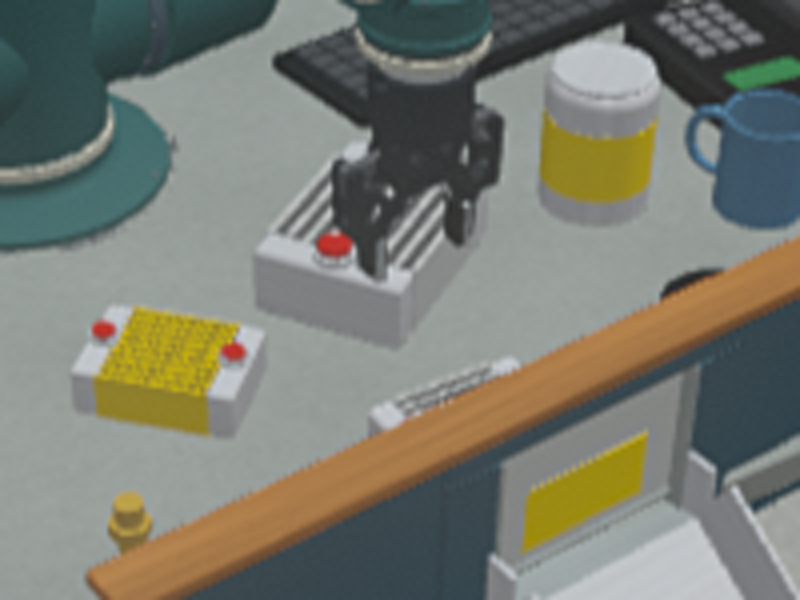

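View pics/top_d.png

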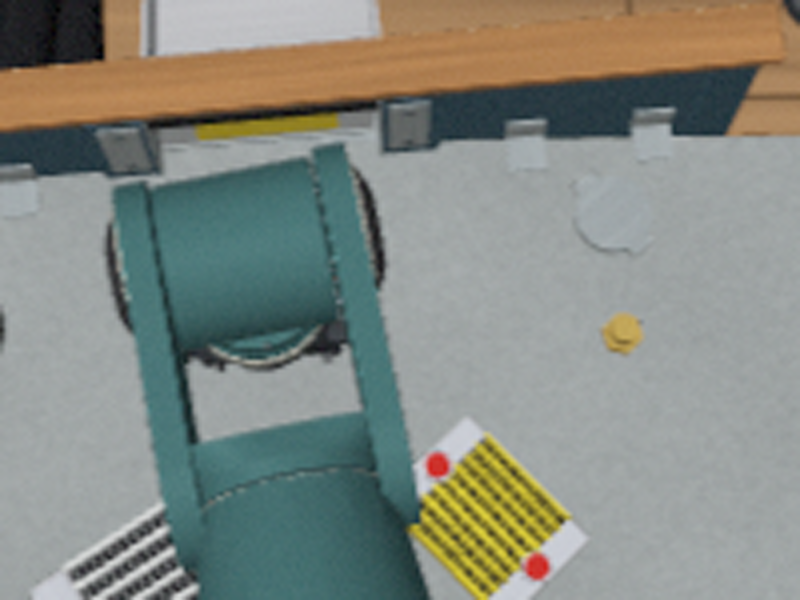

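>>> drive_tool(
  moves=[4,0,0,0,0,0,8,0,0,0,0,0,10.5,0,0,0,0,0,10.9,0,-0.5,0,0,0,10.9,0,-1,0,0,0,10.9,0,-1.5,0,0,0,10.9,0,-2,0,0,0,10.9,0,-2.4,0,0,0,10.9,0,-2.8,0,0,0,10.9,0,-3.2,0,0,0,10.9,0,-3.6,0,0,0,10.9,0,-4,0,0,0,10.9,0,-4.4,0,0,0,10.9,0,-4.8,0,0,0,10.9,0,-5.2,0,0,0,10.9,0,-5.6,0,0,0,10.9,0,-6,0,0,0,10.9,0,-6,0,0,0],
)

```text
time: 8.83
eef_pos: [0.5257, 0.1192, 0.0266]
tcp_rot: [0.707, 0.028, -0.706, 0.028]
force: [0.4, -0.6, 0.2]
gripper_width: 0.819
```

```bash
python3 look.py e
python3 - <<'E'
from plant import *
from chute import *
from scipy.spatial.transform import Rotation as Ro
s=get_state(); print(tochute(s["eef_pos"]),Ro.from_quat(s["tcp_rot"]).as_matrix().round(3), s["joint_positions"].round(2),s["force"])
E
```

```text
8.93 [0.52523242 0.11915502 0.0261896 ] [0.69728756 0.11933375 0.43930756]
[-0.13492691  0.00331349] [[ 0.002  0.078 -0.997]
 [ 0.    -0.997 -0.078]
 [-1.    -0.    -0.002]] [ 0.18 -0.04  1.96  0.    1.22  1.67] [0.69728756 0.11933375 0.43930756]
```

View pics/scene_e.png

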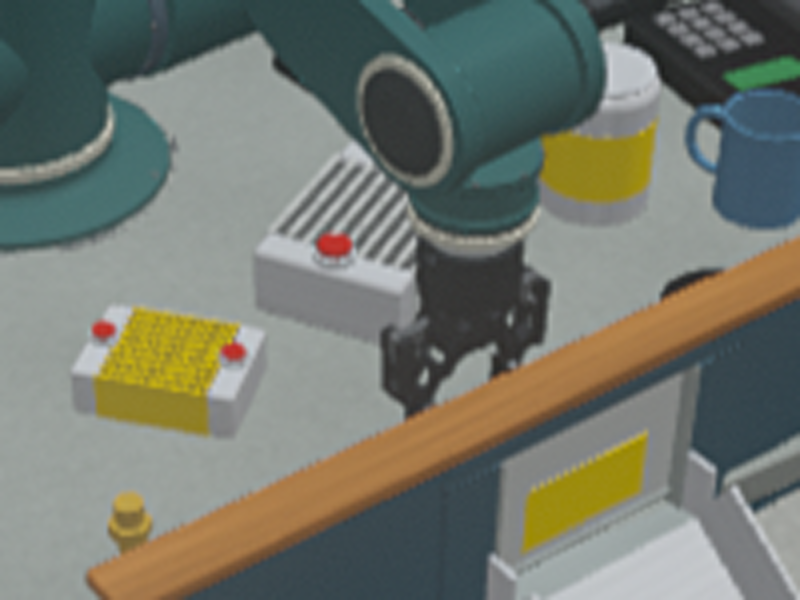

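View pics/top_e.png

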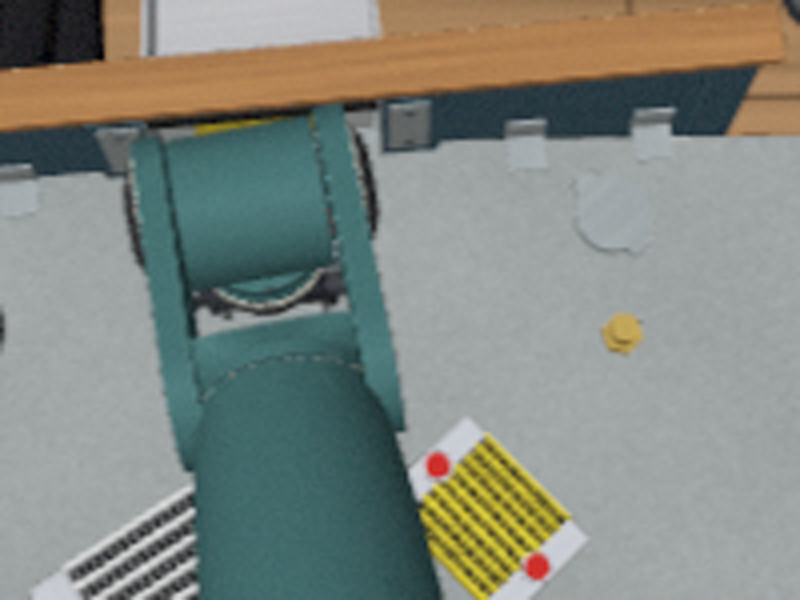

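>>> drive_tool(
  moves=[0,0,-0.4,0,0.065,0,0,0,-0.8,0,0.13,0,0,0,-1.2,0,0.195,0,-0.1,0,-1.6,0,0.26,0,-0.1,0,-2,0,0.325,0,-0.1,0,-2.4,0,0.39,0,-0.2,0,-2.8,0,0.455,0,-0.2,0,-3.2,0,0.52,0,-0.2,0,-3.6,0,0.585,0,-0.2,0,-4,0,0.65,0,-0.2,0,-4,0,0.65,0],
)

```text
time: 9.85
eef_pos: [0.5633, 0.1221, 0.0263]
tcp_rot: [0.896, 0.035, -0.443, 0.017]
force: [-0.8, -0.3, -1.7]
gripper_width: 0.82
```

```bash
python3 look.py f
python3 - <<'E'
from plant import *
from chute import *
from scipy.spatial.transform import Rotation as Ro
s=get_state(); print(tochute(s["eef_pos"]),Ro.from_quat(s["tcp_rot"]).as_matrix().round(3), s["joint_positions"].round(2),s["force"])
E
```

```text
9.95 [0.56432764 0.12217969 0.02777286] [-0.08619262  0.27316616  0.25772285]
[-0.09571492  0.00324342] [[ 0.602  0.078 -0.794]
 [ 0.047 -0.997 -0.062]
 [-0.797  0.    -0.604]] [ 0.21 -0.27  2.27 -0.16  0.51  1.81] [-0.08619262  0.27316616  0.25772285]
```

View pics/scene_f.png

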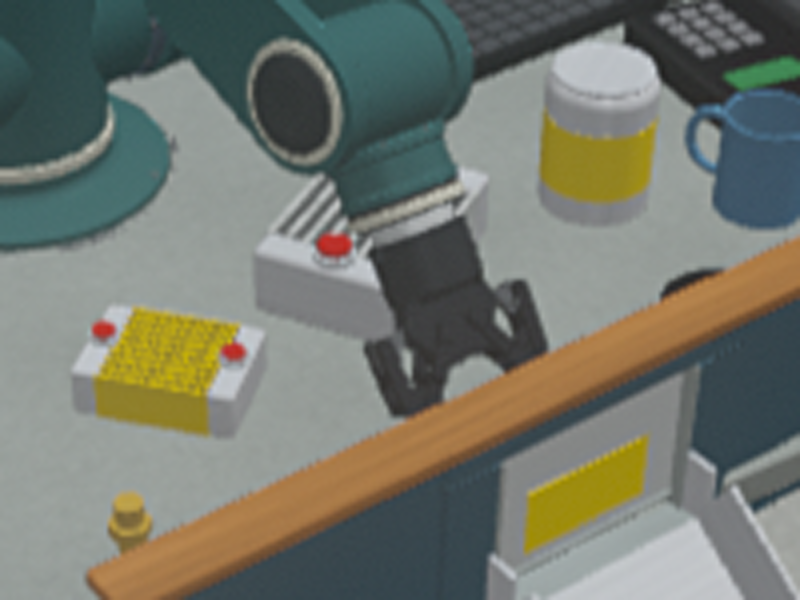

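View pics/top_f.png

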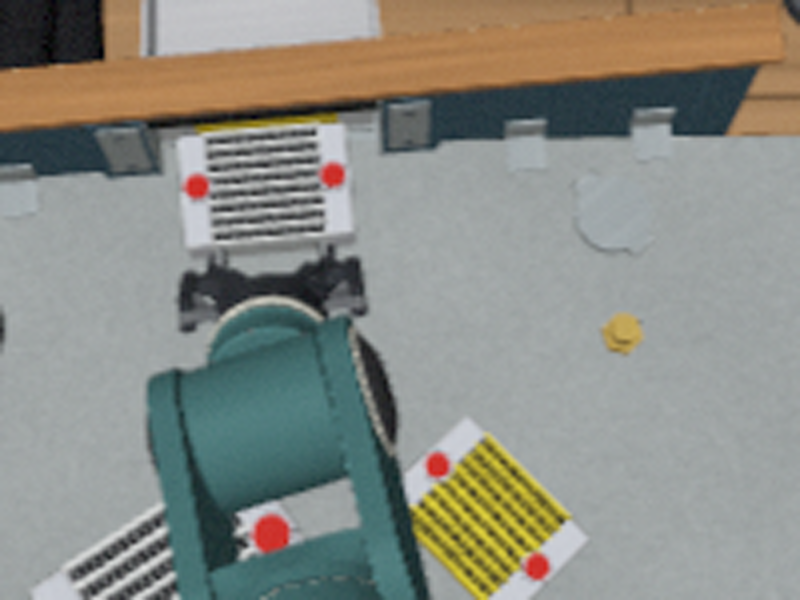

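>>> drive_tool(
  moves=[0.24,0,-0.32,0,0,0,0.48,0,-0.64,0,0,0,0.72,0,-0.96,0,0,0,0.96,0,-1.28,0,0,0,1.2,0,-1.6,0,0,0,1.44,0,-1.92,0,0,0,1.68,0,-2.24,0,0,0,1.92,0,-2.56,0,0,0,2.16,0,-2.88,0,0,0,2.4,0,-3.2,0,0,0,2.64,0,-3.52,0,0,0,2.88,0,-3.84,0,0,0,3.12,0,-4.16,0,0,0,3.3,0,-4.4,0,0,0,3.3,0,-4.4,0,0,0],
)

```text
time: 11.2
eef_pos: [0.6203, 0.1265, 0.0282]
tcp_rot: [0.895, 0.035, -0.444, 0.017]
force: [0.3, -0.5, 0.6]
gripper_width: 0.823
```

```bash
python3 look.py g
python3 - <<'E'
from plant import *
from chute import *
from scipy.spatial.transform import Rotation as Ro
s=get_state(); print(tochute(s["eef_pos"]),Ro.from_quat(s["tcp_rot"]).as_matrix().round(3), s["joint_positions"].round(2),s["force"])
E
```

```text
11.3 [0.61970825 0.12643708 0.02782374] [-0.73511042  0.04575478 -0.38257586]
[-0.04017105  0.00311701] [[ 0.603  0.078 -0.794]
 [ 0.047 -0.997 -0.062]
 [-0.796 -0.    -0.605]] [ 0.19 -0.13  2.15 -0.15  0.48  1.79] [-0.73511042  0.04575478 -0.38257586]
```

View pics/scene_g.png

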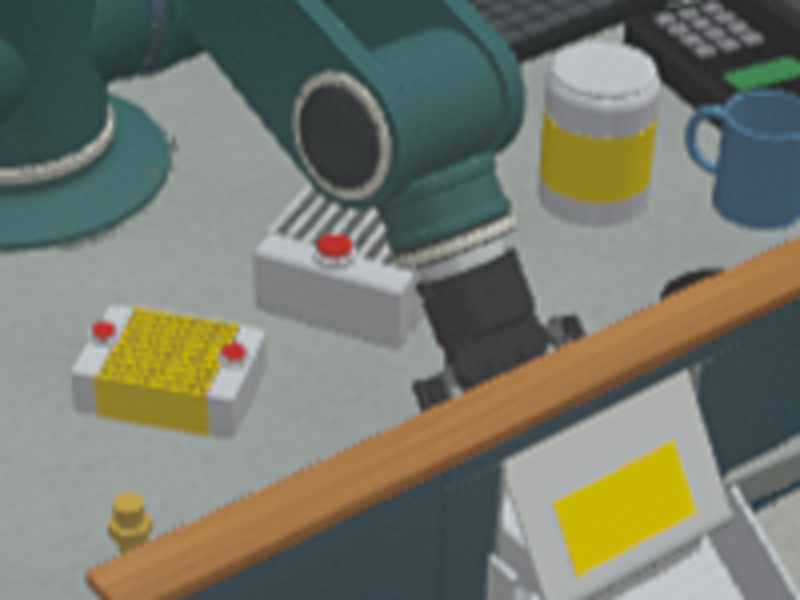

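View pics/top_g.png

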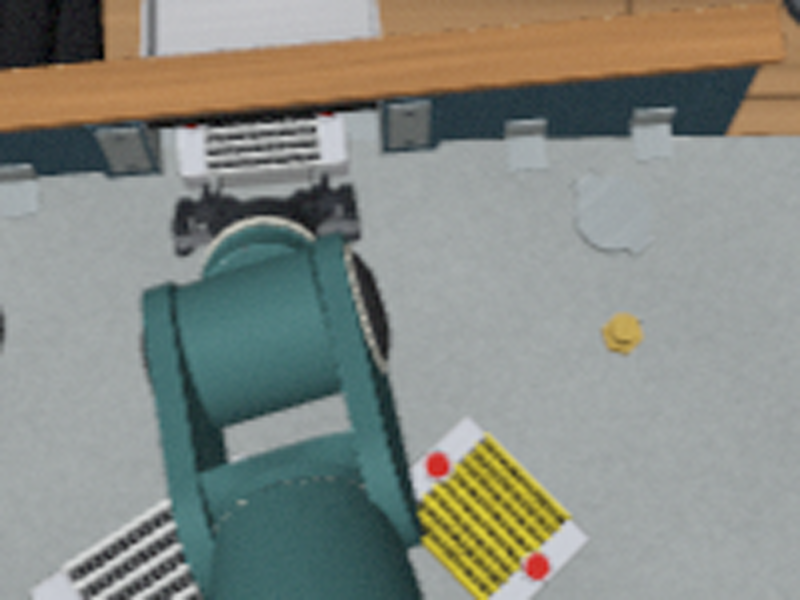

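>>> drive_tool(
  moves=[0.12,0,-0.16,0,0,0,0.24,0,-0.32,0,0,0,0.36,0,-0.48,0,0,0,0.48,0,-0.64,0,0,0,0.6,0,-0.8,0,0,0,0.72,0,-0.96,0,0,0,0.84,0,-1.12,0,0,0,0.96,0,-1.28,0,0,0,1.08,0,-1.44,0,0,0,1.2,0,-1.6,0,0,0,1.32,0,-1.76,0,0,0,1.44,0,-1.92,0,0,0,1.56,0,-2.08,0,0,0,1.68,0,-2.24,0,0,0,1.8,0,-2.4,0,0,0,1.8,0,-2.4,0,0,0,1.8,0,-2.4,0,0,0],
)

```text
time: 12.72
eef_pos: [0.6492, 0.1288, 0.0278]
tcp_rot: [0.895, 0.035, -0.444, 0.017]
force: [1.1, 0.5, 0.1]
gripper_width: 0.82
```

```bash
python3 look.py i
python3 - <<'E'
from plant import *
from chute import *
s=get_state(); print(tochute(s["eef_pos"]), s["joint_positions"].round(2),s["force"])
E
```

```text
12.82 [0.64903595 0.12874993 0.02779049] [-0.04346423  0.15055546 -0.8981368 ]
[-0.01075229  0.00310817] [ 0.18 -0.07  2.09 -0.14  0.48  1.78] [-0.04346423  0.15055546 -0.8981368 ]
```

View pics/scene_i_raw.png

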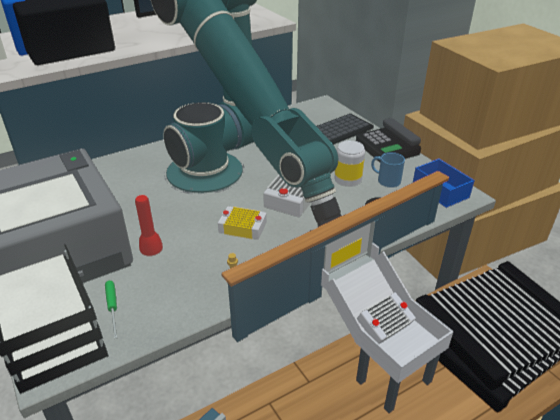

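View pics/top_i.png

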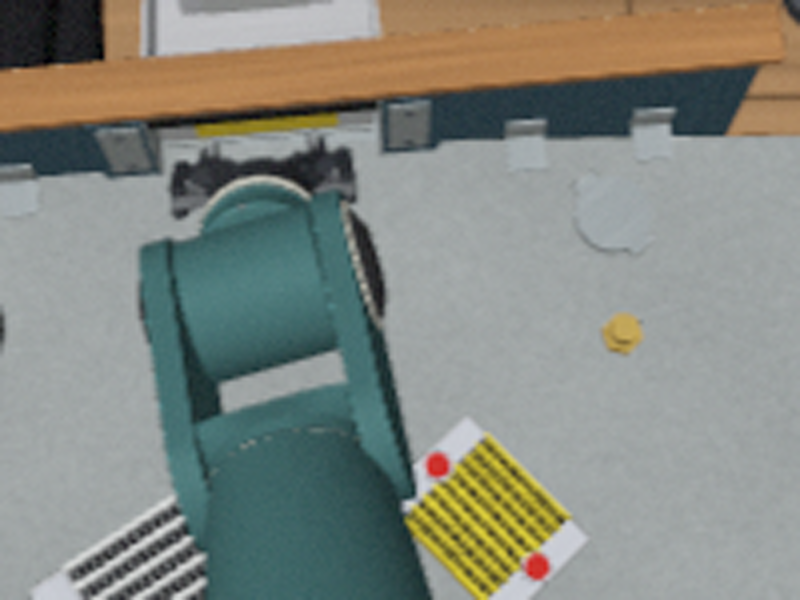

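>>> drive_tool(
  moves=[-0.6,0,0.8,0,0,0,-1.2,0,1.6,0,0,0,-2.4,0,3.2,0,0,0,-3.6,0,4.8,0,0,0,-4.2,0,5.6,0,0,0,-4.2,0,5.6,0,0,0,-4.2,0,5.6,0,0,0,-4.2,0,5.6,0,0,0,-4.2,0,5.6,0,0,0,-4.2,0,5.6,0,0,0,-4.2,0,5.6,0,0,0,-4.2,0,5.6,0,0,0,-4.2,0,5.6,0,0,0,-4.2,0,5.6,0,0,0],
)

```text
time: 13.98
eef_pos: [0.5793, 0.1233, 0.0273]
tcp_rot: [0.895, 0.035, -0.444, 0.017]
force: [-0.0, -0.2, 0.0]
gripper_width: 0.819
```

```bash
python3 look.py j
python3 - <<'E'
import cv2,numpy as np
a=cv2.imread("pics/scene_j_raw.png"); cv2.imwrite("pics/tray_j.png",cv2.resize(a[210:400,290:470],None,fx=3,fy=3,interpolation=cv2.INTER_CUBIC))
t0=cv2.imread("pics/top0.png").astype(int);t1=cv2.imread("pics/top_j_raw.png").astype(int)
d=(abs(t0-t1).max(2)>50)
for n,b in dict(torch=(370,250,425,295),tin=(120,250,175,300),mug=(90,230,130,278),radcap=(318,168,345,196),tape=(145,190,187,232),driver=(432,180,455,252),fit=(326,203,344,223)).items(): print(n,d[b[1]:b[3],b[0]:b[2]].sum())
from h import *
c=dict(np.load("cal_scene.npz"))
hs=cv2.cvtColor(a,cv2.COLOR_BGR2HSV); m=(((hs[...,0]<6)|(hs[...,0]>174))&(hs[...,1]>170)&(hs[...,2]>110)).astype(np.uint8)
n,_,st,ce=cv2.connectedComponentsWithStats(m)
from chute import tochute
for s,p in zip(st,ce):
    if 5<s[4]<500 and p[0]>330: print(p,tochute(ray(c,p,-.098+.052)))
E
```

```text
14.08 [0.57935031 0.12329583 0.0273736 ] [-0.30397216 -0.57943211 -0.68567728]
torch 0
tin 0
mug 0
radcap 0
tape 0
driver 0
fit 0
[413.8  316.88] [0.22440702 0.05403071]
[385.68965517 334.65517241] [ 0.22411536 -0.0495429 ]
```

View pics/tray_j.png

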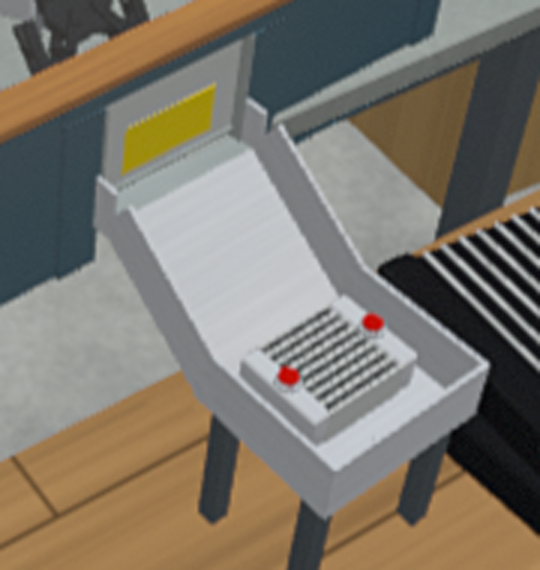

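View pics/top_j.png

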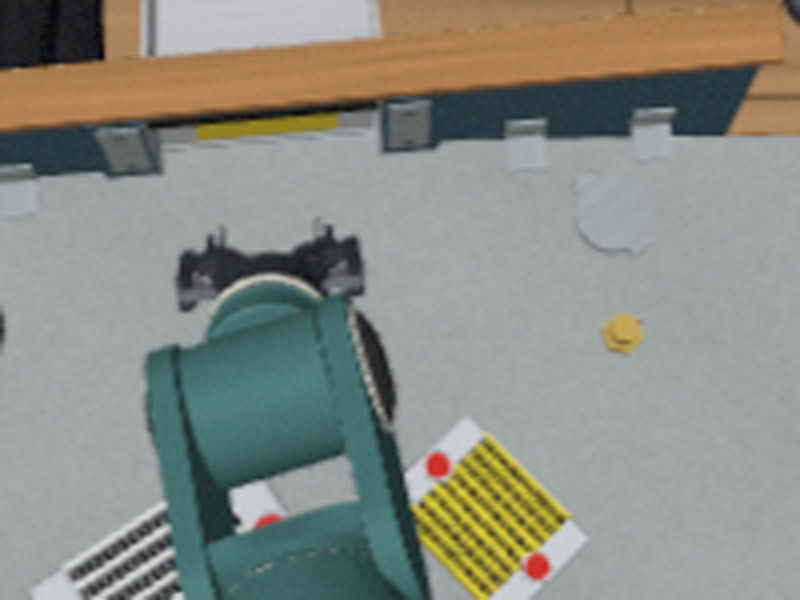

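The cooler lies flat in the tray: its plugs in the scene view, at (414,317) and (386,335), put it about 224 mm past the hinge line. The flap hangs shut and the gripper is clear, so I'm handing in.

```bash
python3 -c "
from plant import *
print(hand_in())"
```

```text
the job is handed in; nothing more can be done
None
```

The cooler is in the tray and the flap has fallen shut behind it. I handed the job in at about 14 s of the 48 s allowed; no verdict is reported.

**What I did:** I took the small white finned block as the cooler, leaving the yellow one and the larger white one. I first pushed its right side about 20 mm to centre it in front of the chute. That left it turned about 0.09 rad. I then pushed its back face with both fingertips, which squared it up, and tilted the hand forward to clear the rail. The cooler opened the flap and went down the ramp, and I drew back about 70 mm.

**Last checks:**
- **Cooler:** it lay flat, about 224 mm past the hinge line and 2 mm off the centre line. I took the plug height from the tray depth, so its height in the tray was judged from the picture and not measured. I compared no two pictures to confirm it was at rest.
- **Flap:** it looked shut in both camera views. It stood clearly open while the fingers were pushing the cooler through.
- **Other things:** the top view showed no changed pixels at the torch, tin, mug, radiator cap, tape, screwdriver or fitting. The two look-alikes also appeared unmoved.
- **Gripper:** it was clear of everything, with only sensor noise in the force reading (under 1 N).

No check failed or disagreed. The contact-force condition during the push was not measured directly: readings at the stops were near noise level.

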